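# Find the heavy side of a rotor and hold it down

## Robot

A 6-joint arm with a two-finger parallel gripper is mounted at the origin on the work surface. World frame = base frame: x ahead of the robot, y to its left, z up, the work surface at z = 0. Lengths are in mm, angles in degrees, forces in N, time in s.
With the tool pointing down it reaches from about 275 to 825 mm from the base axis. Payload 4.9 kg.
Tool frame: the origin (TCP) lies midway between the tips of the shut fingers; the grasp point (between the pads) lies 19 mm behind it; x points along the fingers, y is the direction in which the jaws open and shut, and the axes are right-handed (so a half turn about x gives the same grasp; the last joint's range is limited). The gripper opens to 85 mm and grips with 20 to 120 N. Pads are 22 mm wide; open, the fingers measure 114 mm over their backs; the gripper's body (76 mm by 85 mm) begins 54 mm behind the grasp point. The pads swing forward as they close: fully open they stand 13 mm farther back than shut.
Start: joints at [-76.845, 18.69, -11.035, 60.275, 0, 82.311], TCP at [195.718, -514.017, 231.281] pointing down, gripper open.
Joint ranges: [-152.03, 152.03], [-55.5, 102.48], [-74.3, 77.21], [-110.64, 120.58], [-84.22, 78.4], [-180, 180]. Speed limits (degrees/s): [147.25, 147.25, 180, 180, 180, 180].

## Interface

Orientations are given as [roll, pitch, yaw] about the fixed x, y, z axes, in that order (R = Rz(yaw) Ry(pitch) Rx(roll)).
In Python, from workcell import * gives the robot as it stands.
- The arm moves only by the tool send_rows, never from a script. Its argument "deltas" is a list of rows, each an object of numbers: "claw": the finger opening in mm, from 0 to 85.4; "tx", "ty", "tz": the shift along the tool's x, y, z in mm; "rx", "ry", "rz": the turn, a rotation vector about the tool's x, y, z in degrees. In form: [{"claw": .., "tx": .., "ty": .., "tz": .., "rx": .., "ry": .., "rz": ..}, ...]. A call has 1 to 10 rows; each row is the pose to reach, as a shift and turn from the pose measured when the call began, along the tool's axes at that moment; what a row does not reach only later rows make up. A row lasts 1/10 s, in which the tool goes at most 50 mm and 8.59 degrees, less where a joint would pass 70% of its speed; a pose out of reach is approached as far as the arm can. A call with a gripper value outside its range is refused whole. The fingers move at their own pace and stop on an object; the grip force is fixed at half the most. Time passes only in rows, so rows that repeat a pose let the fingers close. It gives the time, the measured TCP pose, the force and the opening at its end, in the units of the state.
- state(): the state, without advancing time (a new reading comes with each control period).
- read_camera(name): name is "scene" or "top"; returns a dict with "img" (400x640x3 uint8, blue, green, red), "K" (3x3 intrinsics, pixels), "k1" (the pictures are not rectified: a ray, as slopes to the right and down, at radius r is drawn at 1 + k1 r^2 times it, then the intrinsics apply), "world_to_cam" (4x4, takes a point from world to camera coordinates). Camera axes: x right, y down, z forward; pixel columns grow to the right and rows downward; lengths in mm; the calibration is good to about 2 mm. A picture is of the moment at which its call begins. There is no depth.
- sign_off(): hands the job in, once; it reports no verdict.
The state is a dict: "time_s": time; "joint_pos": joint angles; "qvel": joint speeds; "effort": joint torques, N m; "tool_pos": TCP position; "tcp_rot": TCP orientation; "ft_force": force on the tool from outside, world axes, zero at the start; "moment": the same for the moment, N m; "width": finger opening in mm.
Only numpy, scipy, OpenCV 4.12 (cv2) and the standard library are available. Lean on these libraries where they do the work, as an engineer would, in place of code of your own. Each camera call takes 0.05 s, during which the arm holds its last target. There are 200 camera calls.

## Task

The steel rotor on the tilted blue balancing stand hides a weight that makes one side heavy. Take hold of its black knob, turn it by hand to feel where the heavy side is, then turn the heavy side to the lowest point of the tilted disc and finish still gripping the rotor at rest there, ready for a colleague to mark it. Leave the valve, its white block, the crate and the bearing ring where they are.

Things in the scene. Friction and masses are not known exactly. Their poses are not given: they have to be found in the camera images.
- knob (a point): The point to grip, on the rotor's axis. The black knob is a round knurled cylinder about that axis, 40 mm in diameter and 52 mm long, rising from the disc's face; this point is 28 mm above the face and 24 mm below the knob's end. The knob can be gripped at any angle about the axis. Axes as rotor.
- rotor: Steel disc, 116 mm across, 30 mm thick, with the knob on its upper face. Origin: on the axis, at the disc's under face. z is the rotation axis, out through the knob, leaning 30 degrees from vertical to the stand's front. x points at a yellow paint dot, near the highest point at the start: a turn mark only, it says nothing of the weight. Turns many turns either way.
- disc (a point): Centre of the disc's upper face (axes as rotor). The weight fixed inside lies at another angle each time, at the start over 40 degrees from lowest. It pulls to the lowest point with 0.11 to 0.16 Nm about the axis when level with the axis, falling as the sine to none at lowest and highest. Axle drag, 0.22 Nm either way, is greater: the rotor stays where left.
- stand: Blue balancing stand, bolted down: base plate 170 x 150 mm, 14 mm thick. Origin: on the bench under the centre of the disc's under face, which is 105 mm up; z up; -x is the stand's front (away from the robot), to which the axis leans and where the lowest point of the disc is.
- shoe: Small white shoe fixed to the stand under the lowest edge of the disc, 50 mm along -x from its origin, which is that of the disc; z along the axis, -x to the lowest point. The hidden weight bears on it, too lightly to feel, only while within about 17 degrees of the lowest point.
- valve: Bystander: black valve body with a steel top, 56 x 56 mm, 156 mm tall, standing on the white block. Origin at the centre of its underside.
- puck: Bystander: round white plastic block, 124 mm in diameter, 30 mm high. Origin at the centre of its underside.
- crate: Bystander: open grey plastic crate, 170 x 220 x 90 mm, with springs. Origin at the centre of its underside.
- bearing: Bystander: steel bearing ring lying flat, 52 mm outside, 26 mm inside, 15 mm high. Origin at the centre of its underside.
Mind the look-alikes: they are no part of the job. What is meant by the stand is not brown, and is the smaller of those in its own colour.

How it is judged (in metres and radians):
On the way:
1. the rotor is turned in the grip of the fingers (contact force between rotor and the fingers above 2 N and angular speed of rotor above 0.06 rad/s), for 0.1 s.
At the end, for the whole second after the job is handed in: The rotor is at rest (under 0.08 rad/s), the fingers still press on it (over 2 N), and its heavy side is within 17 degrees of the lowest point of the disc (the hidden weight then bears on the shoe) (contact force between rotor and the fingers above 2 N and contact force between rotor and shoe above 0.002 N and angular speed of rotor below 0.08 rad/s); the arm keeps its last pose, push and grip.
It fails at once if the black valve body was moved by more than 15 mm (distance of valve from where it was at the start of the episode above 0.015 m).
It fails at once if the white block was moved by more than 15 mm (distance of puck from where it was at the start of the episode above 0.015 m).
It fails at once if the crate was moved by more than 15 mm (distance of crate from where it was at the start of the episode above 0.015 m).
It fails at once if the bearing ring was moved by more than 15 mm (distance of bearing from where it was at the start of the episode above 0.015 m).
It also fails if it takes over 67 s, if anything falls off the work surface, if the arm or the gripper's body presses on something with over 40 N, if the wrist force passes 120 N, or if a joint passes its speed limit or range.

## Working session

There is one attempt and no reset: what is moved stays moved. The work goes in short steps, Python scripts to look and compute and a tool call to move; the robot and the scene stay as the last step left them, time stands still between calls to the robot, and variables do not carry over. Pictures are saved under pics/ and viewed, about 8 in all and at most 12, crops included, and the job is handed in when it is done.

Besides the shell and the picture viewer there is one more tool, called by a JSON object that holds its "method" and its "body". send_rows: Moves the arm, as the interface text tells. Its arguments: {"type":"object","properties":{"deltas":{"type":"array"}},"required":["deltas"]}

```bash
mkdir -p pics
python3 - <<'E'
from workcell import *
import cv2,numpy as np
for n in("scene","top"):
    c=read_camera(n); cv2.imwrite(f"pics/{n}0.png",c["img"]); print(n,c["K"].tolist(),c["k1"],np.round(c["world_to_cam"],4).tolist())
print(state())
E
```

```text
scene [[458.9184369141895, 0.0, 314.89752433045254], [0.0, 458.9184369141895, 193.97760240554348], [0.0, 0.0, 1.0]] -0.053719080888886266 [[0.7923, 0.6099, -0.0195, -339.5596], [0.4461, -0.6007, -0.6635, -102.6282], [-0.4164, 0.517, -0.7479, 1464.4979], [0.0, 0.0, 0.0, 1.0]]
top [[428.4760275015727, 0.0, 318.60336447583137], [0.0, 428.4760275015727, 204.69910333864095], [0.0, 0.0, 1.0]] -0.10841457733936181 [[0.0232, -0.9995, 0.023, -8.8869], [-0.9933, -0.0257, -0.1128, 441.3637], [0.1133, -0.0202, -0.9934, 1426.6577], [0.0, 0.0, 0.0, 1.0]]
{'time_s': 0.1, 'joint_pos': array([-7.68456848e+01,  1.87292454e+01, -1.10835826e+01,  6.02710873e+01,
       -5.40951061e-04,  8.23116908e+01]), 'qvel': array([-0.05716642, -0.09833121,  0.2071351 ,  0.07885059, -0.06666372,
        0.01641199]), 'effort': array([ 4.56667776e-04, -4.44242227e+01,  2.63037068e+01,  7.92246050e-03,
       -1.37054731e-04, -7.20092466e-07]), 'tool_pos': array([ 195.59810542, -513.5399674 ,  230.58546058]), 'tcp_rot': array([-97.31896336,  89.91608297, 103.52366142]), 'ft_force': array([ 0.022311  , -0.08837375,  0.32319424]), 'moment': array([-0.01075735, -0.01783842,  0.02468859]), 'width': 85.11920773799106}
```

View pics/scene0.png

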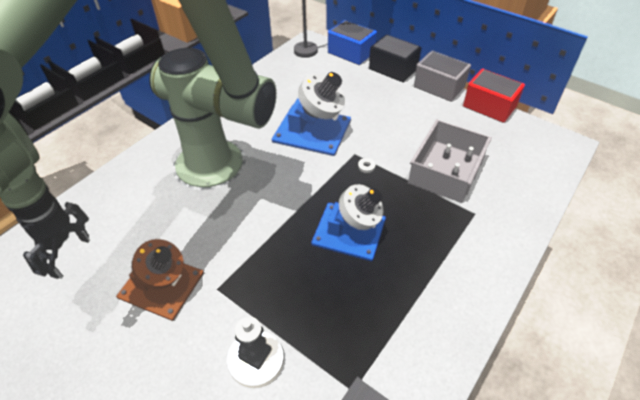

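View pics/top0.png

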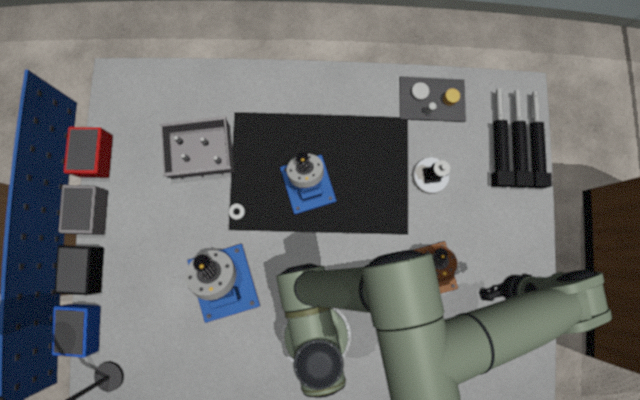

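The target is the smaller blue stand, on the black mat: about (350,220) in scene and (307,180) in top. The larger blue one is at about (213,280) in top. The bearing ring is beside the mat, and the valve is on the white block to the right.

```bash
cat > h.py <<'E'
import numpy as np,cv2
from workcell import *
def ray(c,uv):
    K=c["K"];d=np.array([c["k1"],0,0,0,0.]);p=cv2.undistortPoints(np.array([[uv]],float),K,d)[0,0]
    W=c["world_to_cam"];R=W[:3,:3];return -R.T@W[:3,3],R.T@np.array([*p,1.])
def onz(c,uv,z):
    o,d=ray(c,uv);return o+d*(z-o[2])/d[2]
def tri(c1,u1,c2,u2):
    o1,d1=ray(c1,u1);o2,d2=ray(c2,u2);s=np.linalg.lstsq(np.c_[d1,-d2],o2-o1,rcond=None)[0]
    a=o1+d1*s[0];b=o2+d2*s[1];return (a+b)/2,np.linalg.norm(a-b)
def proj(c,P):
    W=c["world_to_cam"];return cv2.projectPoints(np.array(P,float).reshape(-1,3),cv2.Rodrigues(W[:3,:3])[0],W[:3,3],c["K"],np.array([c["k1"],0,0,0,0.]))[0][:,0]
E
python3 - <<'E'
from h import *
s=read_camera("scene");t=read_camera("top")
a=cv2.resize(s["img"][170:270,300:400],(400,400),interpolation=cv2.INTER_CUBIC)
b=cv2.resize(t["img"][135:235,260:360],(400,400),interpolation=cv2.INTER_CUBIC)
cv2.imwrite("pics/z1.png",np.hstack([a,b]))
for n,c,(x0,y0,x1,y1) in(("s",s,(300,170,400,270)),("t",t,(260,135,360,235))):
    h=cv2.cvtColor(c["img"],cv2.COLOR_BGR2HSV);m=cv2.inRange(h,(100,120,40),(125,255,255));m2=np.zeros_like(m);m2[y0:y1,x0:x1]=m[y0:y1,x0:x1]
    k=max(cv2.findContours(m2,cv2.RETR_EXTERNAL,cv2.CHAIN_APPROX_SIMPLE)[0],key=cv2.contourArea)
    q=cv2.approxPolyDP(cv2.convexHull(k),3,True)[:,0];print(n)
    for p in q:print(p,np.round(onz(c,p,14),0))
E
```

```text
s
[328 202] [413.  82.  14.]
[385 216] [573. 136.  14.]
[372 260] [623.  -9.  14.]
[311 243] [463. -61.  14.]
t
[321 154] [620.  -2.  14.]
[336 201] [457. -57.  14.]
[295 214] [409.  81.  14.]
[280 167] [570. 138.  14.]
```

View pics/z1.png

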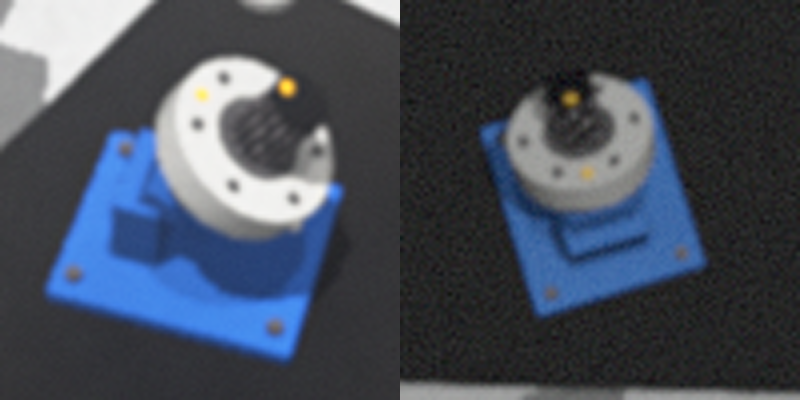

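Run:
```python
from h import *
s=read_camera("scene");t=read_camera("top")
P,e=tri(s,(371.5,191.5),t,(302.3,159.2));print("orange",P.round(1),e)
Y,e=tri(s,(350,193.5),t,(306.5,178));print("yellow",Y.round(1),e)
a=np.radians(18.8);ax=np.array([.5*np.cos(a),.5*np.sin(a),.75**.5]);print(ax,"origin from end",P-82*ax)
# disc face centroid: mask light grey
for n,c,(x0,y0,x1,y1) in(("s",s,(300,170,400,270)),("t",t,(260,135,360,235))):
    print(n,proj(c,[P-82*ax,P-52*ax,P]).round(1).tolist())
```

```text
orange [563.   58.5 179.9] 0.6663755600921276
yellow [510.1  44.3 149.9] 0.5151934001999877
[0.47332463 0.16113285 0.8660254 ] origin from end [524.15898822  45.28660364 108.90244895]
s [[354.0, 206.2], [360.1, 201.0], [371.4, 191.5]]
t [[306.3, 175.9], [304.9, 169.9], [302.2, 159.1]]
```

```bash
cat >> h.py <<'E'
from scipy.spatial.transform import Rotation as Ro
AX=np.array([.4733,.1611,.8660]);ORG=np.array([523,45,105.])
def tool():
    s=state();r=s["tcp_rot"];return Ro.from_euler("xyz",r,degrees=True).as_matrix(),np.array(s["tool_pos"]),s
def goal(up,ydir,ax=AX,org=ORG):
    "grasp point to `up` mm above the grip point; TCP 19 mm ahead of it"
    x=-ax;y=ydir-x*(ydir@x);y/=np.linalg.norm(y)
    return np.c_[x,y,np.cross(x,y)],org+ax*(58+up-19)
def delta(Rg,pg):
    R,p,s=tool();print("shift",(R.T@(pg-p)).round(1),"turn",np.degrees(Ro.from_matrix(R.T@Rg).as_rotvec()).round(2))
E
python3 - <<'E'
from h import *
R,p,s=tool();print(R.round(2),p,s["joint_pos"].round(1))
for up in(150,):
  for y in([0,1,0],[0,-1,0],[1,0,0],[-1,0,0]): g=goal(up,np.array(y,float));print(y,g[1].round(0));delta(*g)
E
```

```text
[[-0.    0.36 -0.93]
 [ 0.   -0.93 -0.36]
 [-1.   -0.   -0.  ]] [ 195.67811708 -513.82465968  231.00415602] [-76.8  18.7 -11.1  60.3   0.   82.3]
[0, 1, 0] [612.  75. 269.]
shift [ -37.4 -402.4 -599.2] turn [-156.49   -5.36  -42.15]
[0, -1, 0] [612.  75. 269.]
shift [ -37.4 -402.4 -599.2] turn [ 18.06 -29.89   3.8 ]
[1, 0, 0] [612.  75. 269.]
shift [ -37.4 -402.4 -599.2] turn [-64.89 -25.91 -18.3 ]
[-1, 0, 0] [612.  75. 269.]
shift [ -37.4 -402.4 -599.2] turn [110.52 -20.43  28.92]
```

{"method": "send_rows", "body": {"deltas": [{"claw": 85,"tx": -45,"rx": -8},{"claw": 85,"tx": -90,"rx": -16},{"claw": 85,"tx": -130,"ty": -10,"tz": -15,"rx": -24},{"claw": 85,"tx": -150,"ty": -30,"tz": -45,"rx": -32},{"claw": 85,"tx": -150,"ty": -55,"tz": -82,"rx": -40},{"claw": 85,"tx": -150,"ty": -80,"tz": -119,"rx": -48},{"claw": 85,"tx": -150,"ty": -105,"tz": -156,"rx": -56},{"claw": 85,"tx": -150,"ty": -130,"tz": -194,"rx": -64},{"claw": 85,"tx": -150,"ty": -155,"tz": -231,"rx": -72},{"claw": 85,"tx": -150,"ty": -180,"tz": -268,"rx": -80}]}}

```text
$.deltas[0]: bad value
```

Run:
```python
from h import *
R,p,s=tool();print(R.round(2),p,s["joint_pos"].round(1),s["time_s"])
g=goal(150,np.array([0,1.,0]));delta(g[0],g[1]+[0,0,100])
```

```text
[[-0.    0.36 -0.93]
 [ 0.   -0.93 -0.36]
 [-1.   -0.   -0.  ]] [ 195.67811708 -513.82465968  231.00415602] [-76.8  18.7 -11.1  60.3   0.   82.3] 0.3
shift [-137.4 -402.5 -599.2] turn [-156.49   -5.36  -42.15]
```

{"method": "send_rows", "body": {"deltas": [{"claw": 85,"tx": -45,"ty": 0,"tz": 0,"rx": -8,"ry": 0,"rz": 0},{"claw": 85,"tx": -90,"ty": 0,"tz": 0,"rx": -16,"ry": 0,"rz": 0},{"claw": 85,"tx": -130,"ty": -10,"tz": -15,"rx": -24,"ry": 0,"rz": 0},{"claw": 85,"tx": -150,"ty": -30,"tz": -45,"rx": -32,"ry": 0,"rz": 0},{"claw": 85,"tx": -150,"ty": -55,"tz": -82,"rx": -40,"ry": 0,"rz": 0},{"claw": 85,"tx": -150,"ty": -80,"tz": -119,"rx": -48,"ry": 0,"rz": 0},{"claw": 85,"tx": -150,"ty": -105,"tz": -156,"rx": -56,"ry": 0,"rz": 0},{"claw": 85,"tx": -150,"ty": -130,"tz": -194,"rx": -64,"ry": 0,"rz": 0},{"claw": 85,"tx": -150,"ty": -155,"tz": -231,"rx": -72,"ry": 0,"rz": 0},{"claw": 85,"tx": -150,"ty": -180,"tz": -268,"rx": -80,"ry": 0,"rz": 0}]}}

```text
time_s: 1.3
tool_pos: [382.8, -248.7, 381.3]
tcp_rot: [110.9, 90.0, 32.0]
ft_force: [0.5, -0.1, 0.3]
width: 84.8
```

Run:
```python
from h import *
R,p,s=tool();print(R.round(2),p,s["joint_pos"].round(1),s["time_s"])
g=goal(150,np.array([0,1.,0]));delta(g[0],g[1]+[0,0,100])
```

```text
[[ 0.    0.98  0.19]
 [ 0.    0.19 -0.98]
 [-1.    0.   -0.  ]] [ 382.80655634 -248.715046    381.30433639] [-42.3   5.2  -6.4  78.4   0.   36.5] 1.3
shift [  12.8  288.  -273.6] turn [-79.22  17.75 -27.38]
```

{"method": "send_rows", "body": {"deltas": [{"claw": 85,"tx": 1,"ty": 29,"tz": -27,"rx": -7.8,"ry": 1.75,"rz": -2.7},{"claw": 85,"tx": 2,"ty": 58,"tz": -54,"rx": -15.6,"ry": 3.5,"rz": -5.4},{"claw": 85,"tx": 4,"ty": 87,"tz": -81,"rx": -23.4,"ry": 5.25,"rz": -8.1},{"claw": 85,"tx": 5,"ty": 116,"tz": -109,"rx": -31.2,"ry": 7,"rz": -10.8},{"claw": 85,"tx": 6,"ty": 145,"tz": -136,"rx": -39,"ry": 8.75,"rz": -13.5},{"claw": 85,"tx": 8,"ty": 174,"tz": -163,"rx": -46.8,"ry": 10.5,"rz": -16.2},{"claw": 85,"tx": 9,"ty": 203,"tz": -191,"rx": -54.6,"ry": 12.25,"rz": -18.9},{"claw": 85,"tx": 10,"ty": 232,"tz": -218,"rx": -62.4,"ry": 14,"rz": -21.6},{"claw": 85,"tx": 12,"ty": 261,"tz": -245,"rx": -70.2,"ry": 15.75,"rz": -24.3},{"claw": 85,"tx": 13,"ty": 288,"tz": -273,"rx": -78,"ry": 17.5,"rz": -27}]}}

```text
time_s: 2.3
tool_pos: [598.2, 72.3, 346.8]
tcp_rot: [-162.2, 62.1, -160.7]
ft_force: [0.4, 0.8, -2.1]
width: 85.0
```

Run:
```python
from h import *
R,p,s=tool();print(R.round(2),p,s["joint_pos"].round(1),s["time_s"],s["moment"])
for up in (100,35,0): delta(*goal(up,R[:,1]))
```

```text
[[-0.44 -0.06  0.9 ]
 [-0.15  0.99 -0.01]
 [-0.88 -0.14 -0.45]] [598.21902939  72.26303372 346.75777439] [  3.5  50.8  54.1 120.3  -7.3   3.8] 2.3 [ 0.13013753 -0.5047489  -0.04520306]
shift [112.2  13.1  45.7] turn [-0.01  2.08 -0.43]
shift [177.2  12.6  43.3] turn [-0.01  2.08 -0.43]
shift [212.1  12.3  42. ] turn [-0.01  2.08 -0.43]
```

{"method": "send_rows", "body": {"deltas": [{"claw": 85,"tx": 35,"ty": 4,"tz": 14,"rx": 0,"ry": 0.5,"rz": -0.1},{"claw": 85,"tx": 70,"ty": 8,"tz": 28,"rx": 0,"ry": 1,"rz": -0.2},{"claw": 85,"tx": 100,"ty": 12,"tz": 42,"rx": 0,"ry": 1.5,"rz": -0.3},{"claw": 85,"tx": 112,"ty": 13,"tz": 46,"rx": 0,"ry": 2.1,"rz": -0.4},{"claw": 85,"tx": 112,"ty": 13,"tz": 46,"rx": 0,"ry": 2.1,"rz": -0.4}]}}

```text
time_s: 2.8
tool_pos: [588.2, 67.2, 223.7]
tcp_rot: [-162.8, 59.7, -161.4]
ft_force: [0.0, -1.2, -0.2]
width: 84.8
```

Run:
```python
from h import *
R,p,s=tool();print(R.round(2),p,s["joint_pos"].round(1),s["time_s"],s["moment"],s["ft_force"])
for up in (100,35,0): delta(*goal(up,R[:,1]))
s=read_camera("scene");t=read_camera("top")
a=cv2.resize(s["img"][90:240,290:440],(400,400),interpolation=cv2.INTER_CUBIC)
b=cv2.resize(t["img"][85:235,230:380],(400,400),interpolation=cv2.INTER_CUBIC)
cv2.imwrite("pics/z2.png",np.hstack([a,b]))
```

```text
[[-0.48 -0.06  0.88]
 [-0.16  0.99 -0.02]
 [-0.86 -0.15 -0.48]] [588.16351446  67.15114713 223.70542179] [  3.3  50.2  34.1 103.3  -7.6   3.9] 2.8 [ 0.15985511 -0.52773659  0.02225253] [ 0.02996115 -1.17628734 -0.19050379]
shift [-1.8 -0.  -0.3] turn [ 0.   -0.29 -0.01]
shift [63.2 -0.1  0.1] turn [ 0.   -0.29 -0.01]
shift [98.2 -0.1  0.2] turn [ 0.   -0.29 -0.01]
```

View pics/z2.png

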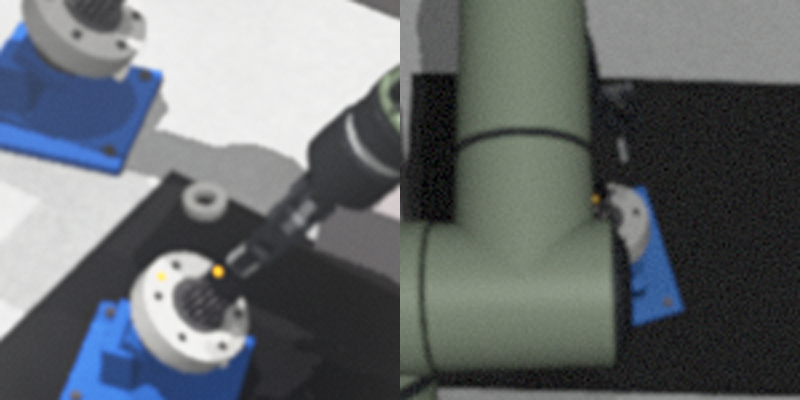

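The fingers are in line with the knob's axis, with the orange dot at the knob's end just ahead of them at (217,271) in the crop. Descending.

{"method": "send_rows", "body": {"deltas": [{"claw": 85,"tx": 20,"ty": 0,"tz": 0,"rx": 0,"ry": -0.3,"rz": 0},{"claw": 85,"tx": 40,"ty": 0,"tz": 0,"rx": 0,"ry": -0.3,"rz": 0},{"claw": 85,"tx": 60,"ty": 0,"tz": 0,"rx": 0,"ry": -0.3,"rz": 0},{"claw": 85,"tx": 75,"ty": 0,"tz": 0,"rx": 0,"ry": -0.3,"rz": 0},{"claw": 85,"tx": 87,"ty": 0,"tz": 0,"rx": 0,"ry": -0.3,"rz": 0},{"claw": 85,"tx": 97,"ty": 0,"tz": 0,"rx": 0,"ry": -0.3,"rz": 0},{"claw": 85,"tx": 97,"ty": 0,"tz": 0,"rx": 0,"ry": -0.3,"rz": 0}]}}

```text
time_s: 3.6
tool_pos: [543.9, 51.4, 143.3]
tcp_rot: [-162.4, 60.4, -161.1]
ft_force: [0.1, -0.0, 0.2]
width: 84.9
```

Run:
```python
from h import *
R,p,s=tool();print(p,s["joint_pos"].round(1),s["time_s"],s["moment"],s["ft_force"],s["width"])
for up in (0,): delta(*goal(up,R[:,1]))
s=read_camera("scene");print(s["img"].shape)
a=cv2.resize(s["img"][130:250,300:420],(600,600),interpolation=cv2.INTER_CUBIC)
cv2.imwrite("pics/z3.png",a)
```

```text
[543.94797144  51.40311389 143.34615306] [ 2.2 46.  14.5 87.  -8.2  2.9] 3.6 [ 0.14555739 -0.44843111  0.01282737] [ 0.1230681  -0.044963    0.17203771] 84.88533414721748
shift [ 5.2  0.7 -0. ] turn [-0.    0.4  -0.05]
(400, 640, 3)
```

View pics/z3.png

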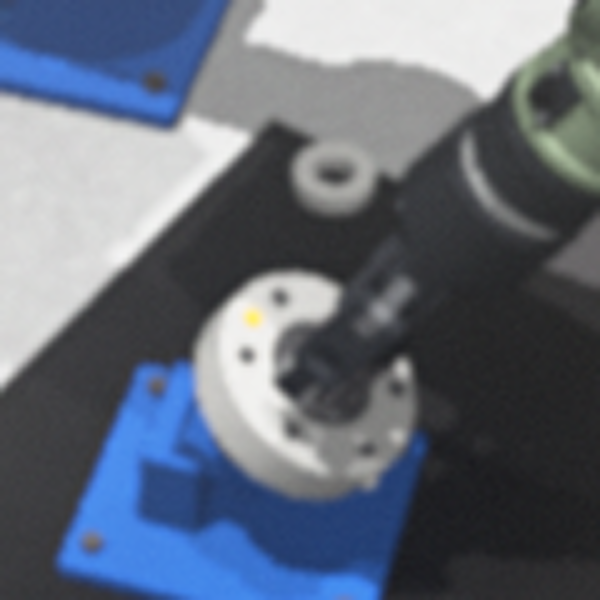

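Both fingers straddle the knob, clear of the disc face. Closing.

{"method": "send_rows", "body": {"deltas": [{"claw": 20,"tx": 3,"ty": 0,"tz": 0,"rx": 0,"ry": 0.3,"rz": 0},{"claw": 20,"tx": 3,"ty": 0,"tz": 0,"rx": 0,"ry": 0.3,"rz": 0},{"claw": 20,"tx": 3,"ty": 0,"tz": 0,"rx": 0,"ry": 0.3,"rz": 0},{"claw": 20,"tx": 3,"ty": 0,"tz": 0,"rx": 0,"ry": 0.3,"rz": 0},{"claw": 20,"tx": 3,"ty": 0,"tz": 0,"rx": 0,"ry": 0.3,"rz": 0},{"claw": 20,"tx": 3,"ty": 0,"tz": 0,"rx": 0,"ry": 0.3,"rz": 0},{"claw": 20,"tx": 3,"ty": 0,"tz": 0,"rx": 0,"ry": 0.3,"rz": 0},{"claw": 20,"tx": 3,"ty": 0,"tz": 0,"rx": 0,"ry": 0.3,"rz": 0}]}}

```text
time_s: 4.45
tool_pos: [543.5, 52.9, 141.5]
tcp_rot: [-162.9, 60.3, -161.6]
ft_force: [1.8, 5.0, 3.5]
width: 39.0
```

```bash
cat > m.py <<'E'
from h import *
import json
R,p,s=tool();x=R[:,0];M=np.array(s["moment"]);up=np.array([0,0,1.])
# turn angle of tool y about tool x, from world y
e=np.array([0,1.,0]);e-=x*(e@x);e/=np.linalg.norm(e);phi=np.degrees(np.arctan2(R[:,1]@np.cross(x,e),R[:,1]@e))
rec=dict(t=s["time_s"],phi=phi,mx=M@x,j6=s["joint_pos"][5],v6=s["qvel"][5],e6=s["effort"][5],f=list(np.round(s["ft_force"],1)),w=s["width"],dp=list((R.T@(goal(0,R[:,1])[1]-p)).round(1)),tilt=np.degrees(np.arccos(-x@AX)))
print({k:(round(float(v),4) if not isinstance(v,list) else v) for k,v in rec.items()});open("log","a").write(json.dumps({k:(float(v) if not isinstance(v,list) else 0) for k,v in rec.items()})+"\n")
E
python3 m.py
```

```text
{'t': 4.45, 'phi': 0.919, 'mx': -0.0123, 'j6': 2.9104, 'v6': 0.1026, 'e6': 0.0274, 'f': [np.float64(1.8), np.float64(5.0), np.float64(3.5)], 'w': 38.9946, 'dp': [np.float64(3.6), np.float64(-1.1), np.float64(-0.5)], 'tilt': 0.613}
```

{"method": "send_rows", "body": {"deltas": [{"claw": 20,"tx": 0,"ty": 0,"tz": 0,"rx": 6,"ry": 0,"rz": 0},{"claw": 20,"tx": 0,"ty": 0,"tz": 0,"rx": 12,"ry": 0,"rz": 0},{"claw": 20,"tx": 0,"ty": 0,"tz": 0,"rx": 18,"ry": 0,"rz": 0},{"claw": 20,"tx": 0,"ty": 0,"tz": 0,"rx": 24,"ry": 0,"rz": 0}]}}

```text
time_s: 4.85
tool_pos: [544.0, 56.8, 140.6]
tcp_rot: [-139.4, 60.5, -162.2]
ft_force: [4.0, 15.3, -5.1]
width: 39.0
```

```bash
python3 m.py
```

```text
{'t': 4.85, 'phi': 24.9545, 'mx': -0.4415, 'j6': 27.0912, 'v6': 59.3212, 'e6': -0.4123, 'f': [np.float64(4.0), np.float64(15.3), np.float64(-5.1)], 'w': 38.9567, 'dp': [np.float64(3.6), np.float64(-5.2), np.float64(0.9)], 'tilt': 0.8625}
```

{"method": "send_rows", "body": {"deltas": [{"claw": 20,"tx": 0,"ty": 0,"tz": 0,"rx": 6,"ry": 0,"rz": 0},{"claw": 20,"tx": 0,"ty": 0,"tz": 0,"rx": 12,"ry": 0,"rz": 0},{"claw": 20,"tx": 0,"ty": 0,"tz": 0,"rx": 18,"ry": 0,"rz": 0},{"claw": 20,"tx": 0,"ty": 0,"tz": 0,"rx": 24,"ry": 0,"rz": 0}]}}

```text
time_s: 5.25
tool_pos: [545.9, 60.0, 139.1]
tcp_rot: [-115.7, 60.8, -162.6]
ft_force: [10.7, 12.1, -8.6]
width: 38.6
```

```bash
python3 m.py
```

```text
{'t': 5.25, 'phi': 49.0022, 'mx': -0.4594, 'j6': 51.2775, 'v6': 59.433, 'e6': -0.4482, 'f': [np.float64(10.7), np.float64(12.1), np.float64(-8.6)], 'w': 38.5769, 'dp': [np.float64(3.6), np.float64(-8.3), np.float64(3.8)], 'tilt': 1.1711}
```

The tool swung on a circle of about 9.6 mm radius. So the orange mark is off-centre on the knob's end, and the true axis is about 9–10 mm farther towards the stand's front. I'll open, recentre and grip again.

{"method": "send_rows", "body": {"deltas": [{"claw": 85,"tx": 0,"ty": 0,"tz": 0,"rx": 0,"ry": 0,"rz": 0},{"claw": 85,"tx": 0,"ty": 0,"tz": 0,"rx": 0,"ry": 0,"rz": 0},{"claw": 85,"tx": 0,"ty": 0,"tz": 0,"rx": 0,"ry": 0,"rz": 0},{"claw": 85,"tx": 0,"ty": 0,"tz": 0,"rx": 0,"ry": 0,"rz": 0},{"claw": 85,"tx": 0,"ty": 0,"tz": 0,"rx": 0,"ry": 0,"rz": 0}]}}

```text
time_s: 5.75
tool_pos: [545.9, 59.7, 139.3]
tcp_rot: [-115.7, 60.8, -162.6]
ft_force: [-0.9, 1.0, 0.8]
width: 85.1
```

```bash
sed -i 's/ORG=np.array(.*/ORG=np.array([532.5,47.5,104.])/' h.py; rm log
python3 - <<'E'
from h import *
R,p,s=tool();print(p,s["joint_pos"].round(1),s["width"],s["ft_force"].round(1))
delta(*goal(0,R[:,1]));delta(*goal(0,np.array([0,1.,0])))
E
python3 m.py
```

```text
[545.86790927  59.72907156 139.2549982 ] [ 2.5 46.3 14.7 86.7 -7.2 51.3] 85.09384603914548 [-0.9  1.   0.8]
shift [-0.2 -0.   8. ] turn [ 0.   -0.27 -1.02]
shift [-0.2 -0.   8. ] turn [-49.1    0.18  -1.07]
{'t': 5.75, 'phi': 49.0112, 'mx': 0.0308, 'j6': 51.2636, 'v6': -0.0452, 'e6': -0.002, 'f': [np.float64(-0.9), np.float64(1.0), np.float64(0.8)], 'w': 85.0938, 'dp': [np.float64(-0.2), np.float64(-0.0), np.float64(8.0)], 'tilt': 1.1704}
```

{"method": "send_rows", "body": {"deltas": [{"claw": 85,"tx": 0,"ty": 0,"tz": 5,"rx": -7,"ry": 0,"rz": -0.5},{"claw": 85,"tx": 0,"ty": 0,"tz": 9,"rx": -14,"ry": 0,"rz": -1},{"claw": 85,"tx": 0,"ty": 0,"tz": 9,"rx": -21,"ry": 0,"rz": -1},{"claw": 85,"tx": 0,"ty": 0,"tz": 9,"rx": -28,"ry": 0,"rz": -1},{"claw": 85,"tx": 0,"ty": 0,"tz": 9,"rx": -35,"ry": 0.1,"rz": -1},{"claw": 85,"tx": 0,"ty": 0,"tz": 9,"rx": -42,"ry": 0.1,"rz": -1},{"claw": 85,"tx": 0,"ty": 0,"tz": 9,"rx": -49,"ry": 0.2,"rz": -1},{"claw": 85,"tx": 0,"ty": 0,"tz": 9,"rx": -49,"ry": 0.2,"rz": -1}]}}

```text
time_s: 6.55
tool_pos: [551.5, 52.8, 137.5]
tcp_rot: [-163.6, 60.0, -161.3]
ft_force: [0.0, -0.4, 0.2]
width: 85.6
```

```bash
python3 m.py
```

```text
{'t': 6.55, 'phi': 0.122, 'mx': -0.0372, 'j6': 2.1421, 'v6': 5.0793, 'e6': -0.5478, 'f': [np.float64(0.0), np.float64(-0.4), np.float64(0.2)], 'w': 85.5698, 'dp': [np.float64(-0.1), np.float64(0.9), np.float64(-0.7)], 'tilt': 0.512}
```

{"method": "send_rows", "body": {"deltas": [{"claw": 20,"tx": 0,"ty": 0,"tz": 0,"rx": 0,"ry": 0,"rz": 0},{"claw": 20,"tx": 0,"ty": 0,"tz": 0,"rx": 0,"ry": 0,"rz": 0},{"claw": 20,"tx": 0,"ty": 0,"tz": 0,"rx": 0,"ry": 0,"rz": 0},{"claw": 20,"tx": 0,"ty": 0,"tz": 0,"rx": 0,"ry": 0,"rz": 0},{"claw": 20,"tx": 0,"ty": 0,"tz": 0,"rx": 0,"ry": 0,"rz": 0},{"claw": 20,"tx": 0,"ty": 0,"tz": 0,"rx": 0,"ry": 0,"rz": 0},{"claw": 20,"tx": 0,"ty": 0,"tz": 0,"rx": 0,"ry": 0,"rz": 0}]}}

```text
time_s: 7.25
tool_pos: [551.6, 52.9, 137.7]
tcp_rot: [-163.6, 60.1, -161.3]
ft_force: [0.3, 0.7, 2.9]
width: 39.0
```

```bash
python3 m.py
```

```text
{'t': 7.25, 'phi': 0.1367, 'mx': 0.1519, 'j6': 2.1582, 'v6': -0.107, 'e6': -0.117, 'f': [np.float64(0.3), np.float64(0.7), np.float64(2.9)], 'w': 38.9759, 'dp': [np.float64(0.1), np.float64(0.9), np.float64(-0.7)], 'tilt': 0.5135}
```

{"method": "send_rows", "body": {"deltas": [{"claw": 20,"tx": 0,"ty": 0,"tz": 0,"rx": 6,"ry": 0,"rz": 0},{"claw": 20,"tx": 0,"ty": 0,"tz": 0,"rx": 12,"ry": 0,"rz": 0},{"claw": 20,"tx": 0,"ty": 0,"tz": 0,"rx": 18,"ry": 0,"rz": 0},{"claw": 20,"tx": 0,"ty": 0,"tz": 0,"rx": 24,"ry": 0,"rz": 0}]}}

```text
time_s: 7.65
tool_pos: [551.6, 53.1, 137.7]
tcp_rot: [-139.4, 60.1, -161.3]
ft_force: [1.4, 0.5, 2.0]
width: 39.1
```

```bash
python3 m.py
```

```text
{'t': 7.65, 'phi': 24.3353, 'mx': -0.182, 'j6': 26.3713, 'v6': 59.4616, 'e6': -0.6833, 'f': [np.float64(1.4), np.float64(0.5), np.float64(2.0)], 'w': 39.0959, 'dp': [np.float64(0.1), np.float64(0.4), np.float64(-0.9)], 'tilt': 0.5137}
```

Centred now, with almost no side force. Next, the sweep forwards.

{"method": "send_rows", "body": {"deltas": [{"claw": 20,"tx": 0,"ty": 0,"tz": 0,"rx": 6,"ry": 0,"rz": 0},{"claw": 20,"tx": 0,"ty": 0,"tz": 0,"rx": 12,"ry": 0,"rz": 0},{"claw": 20,"tx": 0,"ty": 0,"tz": 0,"rx": 18,"ry": 0,"rz": 0},{"claw": 20,"tx": 0,"ty": 0,"tz": 0,"rx": 24,"ry": 0,"rz": 0}]}}

```text
time_s: 8.05
tool_pos: [551.8, 53.2, 137.6]
tcp_rot: [-115.1, 60.1, -161.3]
ft_force: [0.4, 0.3, 0.5]
width: 38.8
```

```bash
python3 m.py
```

```text
{'t': 8.05, 'phi': 48.5467, 'mx': -0.1815, 'j6': 50.5923, 'v6': 59.4826, 'e6': -0.7341, 'f': [np.float64(0.4), np.float64(0.3), np.float64(0.5)], 'w': 38.7738, 'dp': [np.float64(0.1), np.float64(-0.2), np.float64(-1.0)], 'tilt': 0.5157}
```

{"method": "send_rows", "body": {"deltas": [{"claw": 20,"tx": 0,"ty": 0,"tz": 0,"rx": 6,"ry": 0,"rz": 0},{"claw": 20,"tx": 0,"ty": 0,"tz": 0,"rx": 12,"ry": 0,"rz": 0},{"claw": 20,"tx": 0,"ty": 0,"tz": 0,"rx": 18,"ry": 0,"rz": 0},{"claw": 20,"tx": 0,"ty": 0,"tz": 0,"rx": 24,"ry": 0,"rz": 0}]}}

```text
time_s: 8.45
tool_pos: [551.9, 53.3, 137.5]
tcp_rot: [-90.9, 60.1, -161.3]
ft_force: [1.5, 1.3, 1.2]
width: 38.9
```

```bash
python3 m.py
```

```text
{'t': 8.45, 'phi': 72.7654, 'mx': -0.1319, 'j6': 74.8204, 'v6': 59.4249, 'e6': -0.7666, 'f': [np.float64(1.5), np.float64(1.3), np.float64(1.2)], 'w': 38.8891, 'dp': [np.float64(0.1), np.float64(-0.8), np.float64(-0.8)], 'tilt': 0.5166}
```

{"method": "send_rows", "body": {"deltas": [{"claw": 20,"tx": 0,"ty": 0,"tz": 0,"rx": 6,"ry": 0,"rz": 0},{"claw": 20,"tx": 0,"ty": 0,"tz": 0,"rx": 12,"ry": 0,"rz": 0},{"claw": 20,"tx": 0,"ty": 0,"tz": 0,"rx": 18,"ry": 0,"rz": 0},{"claw": 20,"tx": 0,"ty": 0,"tz": 0,"rx": 24,"ry": 0,"rz": 0}]}}

```text
time_s: 8.85
tool_pos: [552.1, 53.3, 137.4]
tcp_rot: [-66.6, 60.1, -161.3]
ft_force: [1.7, 0.1, 0.2]
width: 39.1
```

```bash
python3 m.py
```

```text
{'t': 8.85, 'phi': 96.9923, 'mx': -0.0392, 'j6': 99.051, 'v6': 59.3509, 'e6': -0.7753, 'f': [np.float64(1.7), np.float64(0.1), np.float64(0.2)], 'w': 39.1433, 'dp': [np.float64(0.1), np.float64(-1.2), np.float64(-0.3)], 'tilt': 0.5193}
```

{"method": "send_rows", "body": {"deltas": [{"claw": 20,"tx": 0,"ty": 0,"tz": 0,"rx": 6,"ry": 0,"rz": 0},{"claw": 20,"tx": 0,"ty": 0,"tz": 0,"rx": 12,"ry": 0,"rz": 0},{"claw": 20,"tx": 0,"ty": 0,"tz": 0,"rx": 18,"ry": 0,"rz": 0},{"claw": 20,"tx": 0,"ty": 0,"tz": 0,"rx": 24,"ry": 0,"rz": 0}]}}

```text
time_s: 9.25
tool_pos: [552.3, 53.3, 137.3]
tcp_rot: [-42.4, 60.1, -161.3]
ft_force: [1.4, -0.8, 0.6]
width: 38.9
```

```bash
python3 m.py
```

```text
{'t': 9.25, 'phi': 121.2169, 'mx': -0.1159, 'j6': 123.2765, 'v6': 59.397, 'e6': -0.7586, 'f': [np.float64(1.4), np.float64(-0.8), np.float64(0.6)], 'w': 38.9263, 'dp': [np.float64(0.1), np.float64(-1.5), np.float64(0.2)], 'tilt': 0.5211}
```

{"method": "send_rows", "body": {"deltas": [{"claw": 20,"tx": 0,"ty": 0,"tz": 0,"rx": 6,"ry": 0,"rz": 0},{"claw": 20,"tx": 0,"ty": 0,"tz": 0,"rx": 12,"ry": 0,"rz": 0},{"claw": 20,"tx": 0,"ty": 0,"tz": 0,"rx": 18,"ry": 0,"rz": 0},{"claw": 20,"tx": 0,"ty": 0,"tz": 0,"rx": 24,"ry": 0,"rz": 0}]}}

```text
time_s: 9.65
tool_pos: [552.4, 53.1, 137.3]
tcp_rot: [-18.1, 60.1, -161.2]
ft_force: [0.8, -0.4, 2.1]
width: 38.8
```

```bash
python3 m.py
```

```text
{'t': 9.65, 'phi': 145.4408, 'mx': -0.1076, 'j6': 147.4982, 'v6': 59.3311, 'e6': -0.7194, 'f': [np.float64(0.8), np.float64(-0.4), np.float64(2.1)], 'w': 38.7924, 'dp': [np.float64(0.1), np.float64(-1.4), np.float64(0.9)], 'tilt': 0.5229}
```

{"method": "send_rows", "body": {"deltas": [{"claw": 20,"tx": 0,"ty": 0,"tz": 0,"rx": -6,"ry": 0,"rz": 0},{"claw": 20,"tx": 0,"ty": 0,"tz": 0,"rx": -12,"ry": 0,"rz": 0},{"claw": 20,"tx": 0,"ty": 0,"tz": 0,"rx": -18,"ry": 0,"rz": 0},{"claw": 20,"tx": 0,"ty": 0,"tz": 0,"rx": -24,"ry": 0,"rz": 0}]}}

```text
time_s: 10.05
tool_pos: [552.3, 53.2, 137.3]
tcp_rot: [-42.4, 60.1, -161.3]
ft_force: [-0.3, 0.2, 2.5]
width: 39.0
```

```bash
python3 m.py
```

```text
{'t': 10.05, 'phi': 121.2433, 'mx': 0.3758, 'j6': 123.2997, 'v6': -59.3438, 'e6': 0.5038, 'f': [np.float64(-0.3), np.float64(0.2), np.float64(2.5)], 'w': 38.9604, 'dp': [np.float64(0.1), np.float64(-1.5), np.float64(0.2)], 'tilt': 0.5211}
```

{"method": "send_rows", "body": {"deltas": [{"claw": 20,"tx": 0,"ty": 0,"tz": 0,"rx": -6,"ry": 0,"rz": 0},{"claw": 20,"tx": 0,"ty": 0,"tz": 0,"rx": -12,"ry": 0,"rz": 0},{"claw": 20,"tx": 0,"ty": 0,"tz": 0,"rx": -18,"ry": 0,"rz": 0},{"claw": 20,"tx": 0,"ty": 0,"tz": 0,"rx": -24,"ry": 0,"rz": 0}]}}

```text
time_s: 10.45
tool_pos: [552.1, 53.3, 137.4]
tcp_rot: [-66.6, 60.1, -161.3]
ft_force: [0.3, 1.3, 3.0]
width: 38.9
```

```bash
python3 m.py
```

```text
{'t': 10.45, 'phi': 97.0446, 'mx': 0.3584, 'j6': 99.1028, 'v6': -59.4977, 'e6': 0.4866, 'f': [np.float64(0.3), np.float64(1.3), np.float64(3.0)], 'w': 38.8779, 'dp': [np.float64(0.1), np.float64(-1.3), np.float64(-0.3)], 'tilt': 0.5186}
```

{"method": "send_rows", "body": {"deltas": [{"claw": 20,"tx": 0,"ty": 0,"tz": 0,"rx": -6,"ry": 0,"rz": 0},{"claw": 20,"tx": 0,"ty": 0,"tz": 0,"rx": -12,"ry": 0,"rz": 0},{"claw": 20,"tx": 0,"ty": 0,"tz": 0,"rx": -18,"ry": 0,"rz": 0},{"claw": 20,"tx": 0,"ty": 0,"tz": 0,"rx": -24,"ry": 0,"rz": 0}]}}

```text
time_s: 10.85
tool_pos: [551.9, 53.3, 137.5]
tcp_rot: [-90.8, 60.1, -161.3]
ft_force: [0.4, 0.5, 2.5]
width: 38.8
```

```bash
python3 m.py
```

```text
{'t': 10.85, 'phi': 72.8513, 'mx': 0.3531, 'j6': 74.9073, 'v6': -59.4826, 'e6': 0.4948, 'f': [np.float64(0.4), np.float64(0.5), np.float64(2.5)], 'w': 38.831, 'dp': [np.float64(0.1), np.float64(-0.8), np.float64(-0.8)], 'tilt': 0.515}
```

{"method": "send_rows", "body": {"deltas": [{"claw": 20,"tx": 0,"ty": 0,"tz": 0,"rx": -6,"ry": 0,"rz": 0},{"claw": 20,"tx": 0,"ty": 0,"tz": 0,"rx": -12,"ry": 0,"rz": 0},{"claw": 20,"tx": 0,"ty": 0,"tz": 0,"rx": -18,"ry": 0,"rz": 0},{"claw": 20,"tx": 0,"ty": 0,"tz": 0,"rx": -24,"ry": 0,"rz": 0}]}}

```text
time_s: 11.25
tool_pos: [551.8, 53.2, 137.6]
tcp_rot: [-115.0, 60.1, -161.3]
ft_force: [-0.8, 0.3, 1.8]
width: 38.8
```

```bash
python3 m.py
```

```text
{'t': 11.25, 'phi': 48.658, 'mx': 0.3508, 'j6': 50.708, 'v6': -59.3185, 'e6': 0.5269, 'f': [np.float64(-0.8), np.float64(0.3), np.float64(1.8)], 'w': 38.8, 'dp': [np.float64(0.1), np.float64(-0.2), np.float64(-1.0)], 'tilt': 0.5123}
```

{"method": "send_rows", "body": {"deltas": [{"claw": 20,"tx": 0,"ty": 0,"tz": 0,"rx": -6,"ry": 0,"rz": 0},{"claw": 20,"tx": 0,"ty": 0,"tz": 0,"rx": -12,"ry": 0,"rz": 0},{"claw": 20,"tx": 0,"ty": 0,"tz": 0,"rx": -18,"ry": 0,"rz": 0},{"claw": 20,"tx": 0,"ty": 0,"tz": 0,"rx": -24,"ry": 0,"rz": 0}]}}

```text
time_s: 11.65
tool_pos: [551.7, 53.1, 137.7]
tcp_rot: [-139.2, 60.0, -161.3]
ft_force: [0.5, -0.0, 2.2]
width: 39.3
```

```bash
python3 m.py
```

```text
{'t': 11.65, 'phi': 24.4553, 'mx': 0.3039, 'j6': 26.499, 'v6': -59.4747, 'e6': 0.5773, 'f': [np.float64(0.5), np.float64(-0.0), np.float64(2.2)], 'w': 39.3368, 'dp': [np.float64(0.1), np.float64(0.4), np.float64(-0.9)], 'tilt': 0.5102}
```

{"method": "send_rows", "body": {"deltas": [{"claw": 20,"tx": 0,"ty": 0,"tz": 0,"rx": -6,"ry": 0,"rz": 0},{"claw": 20,"tx": 0,"ty": 0,"tz": 0,"rx": -12,"ry": 0,"rz": 0},{"claw": 20,"tx": 0,"ty": 0,"tz": 0,"rx": -18,"ry": 0,"rz": 0},{"claw": 20,"tx": 0,"ty": 0,"tz": 0,"rx": -24,"ry": 0,"rz": 0}]}}

```text
time_s: 12.05
tool_pos: [551.7, 52.9, 137.7]
tcp_rot: [-163.4, 60.0, -161.3]
ft_force: [0.0, -0.6, 2.7]
width: 38.7
```

```bash
python3 m.py
```

```text
{'t': 12.05, 'phi': 0.2486, 'mx': 0.2228, 'j6': 2.2808, 'v6': -59.4577, 'e6': 0.637, 'f': [np.float64(0.0), np.float64(-0.6), np.float64(2.7)], 'w': 38.6876, 'dp': [np.float64(0.1), np.float64(0.9), np.float64(-0.6)], 'tilt': 0.5092}
```

{"method": "send_rows", "body": {"deltas": [{"claw": 20,"tx": 0,"ty": 0,"tz": 0,"rx": -6,"ry": 0,"rz": 0},{"claw": 20,"tx": 0,"ty": 0,"tz": 0,"rx": -12,"ry": 0,"rz": 0},{"claw": 20,"tx": 0,"ty": 0,"tz": 0,"rx": -18,"ry": 0,"rz": 0},{"claw": 20,"tx": 0,"ty": 0,"tz": 0,"rx": -24,"ry": 0,"rz": 0}]}}

```text
time_s: 12.45
tool_pos: [551.7, 52.7, 137.7]
tcp_rot: [172.4, 60.0, -161.3]
ft_force: [-0.5, 0.6, 2.1]
width: 38.5
```

```bash
python3 m.py
```

```text
{'t': 12.45, 'phi': -23.9613, 'mx': 0.1474, 'j6': -21.9436, 'v6': -59.4477, 'e6': 0.6958, 'f': [np.float64(-0.5), np.float64(0.6), np.float64(2.1)], 'w': 38.5304, 'dp': [np.float64(0.1), np.float64(1.3), np.float64(-0.2)], 'tilt': 0.509}
```

{"method": "send_rows", "body": {"deltas": [{"claw": 20,"tx": 0,"ty": 0,"tz": 0,"rx": -6,"ry": 0,"rz": 0},{"claw": 20,"tx": 0,"ty": 0,"tz": 0,"rx": -12,"ry": 0,"rz": 0},{"claw": 20,"tx": 0,"ty": 0,"tz": 0,"rx": -18,"ry": 0,"rz": 0},{"claw": 20,"tx": 0,"ty": 0,"tz": 0,"rx": -24,"ry": 0,"rz": 0}]}}

```text
time_s: 12.85
tool_pos: [551.8, 52.5, 137.7]
tcp_rot: [148.2, 60.0, -161.3]
ft_force: [1.5, -0.5, 1.6]
width: 38.5
```

```bash
python3 m.py
```

```text
{'t': 12.85, 'phi': -48.1856, 'mx': 0.202, 'j6': -46.1771, 'v6': -59.396, 'e6': 0.7428, 'f': [np.float64(1.5), np.float64(-0.5), np.float64(1.6)], 'w': 38.5415, 'dp': [np.float64(0.1), np.float64(1.4), np.float64(0.4)], 'tilt': 0.5096}
```

{"method": "send_rows", "body": {"deltas": [{"claw": 20,"tx": 0,"ty": 0,"tz": 0,"rx": -6,"ry": 0,"rz": 0},{"claw": 20,"tx": 0,"ty": 0,"tz": 0,"rx": -12,"ry": 0,"rz": 0},{"claw": 20,"tx": 0,"ty": 0,"tz": 0,"rx": -18,"ry": 0,"rz": 0},{"claw": 20,"tx": 0,"ty": 0,"tz": 0,"rx": -24,"ry": 0,"rz": 0}]}}

```text
time_s: 13.25
tool_pos: [552.0, 52.4, 137.6]
tcp_rot: [124.0, 60.1, -161.3]
ft_force: [1.8, -0.3, 2.1]
width: 38.8
```

```bash
python3 m.py
```

```text
{'t': 13.25, 'phi': -72.4161, 'mx': 0.0753, 'j6': -70.4153, 'v6': -59.459, 'e6': 0.7705, 'f': [np.float64(1.8), np.float64(-0.3), np.float64(2.1)], 'w': 38.8175, 'dp': [np.float64(0.1), np.float64(1.3), np.float64(1.0)], 'tilt': 0.5108}
```

{"method": "send_rows", "body": {"deltas": [{"claw": 20,"tx": 0,"ty": 0,"tz": 0,"rx": -6,"ry": 0,"rz": 0},{"claw": 20,"tx": 0,"ty": 0,"tz": 0,"rx": -12,"ry": 0,"rz": 0},{"claw": 20,"tx": 0,"ty": 0,"tz": 0,"rx": -18,"ry": 0,"rz": 0},{"claw": 20,"tx": 0,"ty": 0,"tz": 0,"rx": -24,"ry": 0,"rz": 0}]}}

```text
time_s: 13.65
tool_pos: [552.2, 52.4, 137.5]
tcp_rot: [99.7, 60.1, -161.3]
ft_force: [2.1, 1.1, 2.2]
width: 39.0
```

```bash
python3 m.py
```

```text
{'t': 13.65, 'phi': -96.6545, 'mx': 0.0692, 'j6': -94.6553, 'v6': -59.4449, 'e6': 0.7735, 'f': [np.float64(2.1), np.float64(1.1), np.float64(2.2)], 'w': 38.9952, 'dp': [np.float64(0.1), np.float64(1.0), np.float64(1.6)], 'tilt': 0.5128}
```

```bash
cat > fit.py <<'E'
import json,numpy as np
L=[json.loads(l) for l in open("log")];L=[r for r in L if r["w"]<60 and abs(r["v6"])>30]
p=np.radians([r["phi"] for r in L]);s=np.sign([r["v6"] for r in L])
for k in("mx","e6"):
    y=np.array([r[k] for r in L])
    for nb in(0,1):
        A=np.c_[np.sin(p),np.cos(p),s,np.ones(len(p))][:,:3+nb];q=np.linalg.lstsq(A,y,rcond=None)[0]
        sg=1 if k=="mx" else -1; a,b=sg*q[:2]   # external torque g=a sin+b cos = A sin(phi-top)
        print(k,"A",np.hypot(a,b).round(3),"top",np.degrees(np.arctan2(-b,a)).round(1),q[2:].round(3),"rms",np.std(y-A@q).round(4))
E
python3 fit.py
```

```text
mx A 0.144 top 6.0 [-0.237] rms 0.032
mx A 0.14 top 7.4 [-0.236  0.005] rms 0.0319
e6 A 0.145 top 2.9 [-0.631] rms 0.0003
e6 A 0.145 top 2.9 [-0.631 -0.   ] rms 0.0003
```

Both signals agree: pull is about 0.145 Nm and drag about 0.23 Nm. The heavy side is highest at phi ≈ 3–7°, so it is lowest at phi ≈ -177 to -173° (j6 about -175). I'll turn about -80° more, slowing at the end.

{"method": "send_rows", "body": {"deltas": [{"claw": 20,"tx": 0,"ty": 0,"tz": 0,"rx": -6,"ry": 0,"rz": 0},{"claw": 20,"tx": 0,"ty": 0,"tz": 0,"rx": -12,"ry": 0,"rz": 0},{"claw": 20,"tx": 0,"ty": 0,"tz": 0,"rx": -18,"ry": 0,"rz": 0},{"claw": 20,"tx": 0,"ty": 0,"tz": 0,"rx": -24,"ry": 0,"rz": 0},{"claw": 20,"tx": 0,"ty": 0,"tz": 0,"rx": -30,"ry": 0,"rz": 0},{"claw": 20,"tx": 0,"ty": 0,"tz": 0,"rx": -36,"ry": 0,"rz": 0},{"claw": 20,"tx": 0,"ty": 0,"tz": 0,"rx": -42,"ry": 0,"rz": 0}]}}

```text
time_s: 14.35
tool_pos: [552.4, 52.5, 137.4]
tcp_rot: [57.5, 60.1, -161.2]
ft_force: [2.2, 1.5, 1.2]
width: 38.9
```

```bash
python3 m.py;python3 fit.py
```

```text
{'t': 14.35, 'phi': -138.8957, 'mx': 0.1235, 'j6': -136.8858, 'v6': -59.3675, 'e6': 0.7205, 'f': [np.float64(2.2), np.float64(1.5), np.float64(1.2)], 'w': 38.897, 'dp': [np.float64(0.1), np.float64(0.0), np.float64(2.0)], 'tilt': 0.5178}
mx A 0.144 top 4.2 [-0.235] rms 0.0319
mx A 0.144 top 4.3 [-0.235  0.001] rms 0.0319
e6 A 0.145 top 2.8 [-0.631] rms 0.0003
e6 A 0.145 top 2.9 [-0.631 -0.   ] rms 0.0003
```

{"method": "send_rows", "body": {"deltas": [{"claw": 20,"tx": 0,"ty": 0,"tz": 0,"rx": -6,"ry": 0,"rz": 0},{"claw": 20,"tx": 0,"ty": 0,"tz": 0,"rx": -12,"ry": 0,"rz": 0},{"claw": 20,"tx": 0,"ty": 0,"tz": 0,"rx": -18,"ry": 0,"rz": 0},{"claw": 20,"tx": 0,"ty": 0,"tz": 0,"rx": -24,"ry": 0,"rz": 0},{"claw": 20,"tx": 0,"ty": 0,"tz": 0,"rx": -29,"ry": 0,"rz": 0},{"claw": 20,"tx": 0,"ty": 0,"tz": 0,"rx": -33,"ry": 0,"rz": 0},{"claw": 20,"tx": 0,"ty": 0,"tz": 0,"rx": -36,"ry": 0,"rz": 0},{"claw": 20,"tx": 0,"ty": 0,"tz": 0,"rx": -37,"ry": 0,"rz": 0},{"claw": 20,"tx": 0,"ty": 0,"tz": 0,"rx": -37,"ry": 0,"rz": 0},{"claw": 20,"tx": 0,"ty": 0,"tz": 0,"rx": -37,"ry": 0,"rz": 0}]}}

```text
time_s: 15.35
tool_pos: [552.5, 52.8, 137.3]
tcp_rot: [20.5, 60.1, -161.3]
ft_force: [1.4, 2.6, 0.6]
width: 38.9
```

```bash
python3 m.py
python3 - <<'E'
from h import *
s=read_camera("scene");cv2.imwrite("pics/z4.png",cv2.resize(s["img"][130:250,300:420],(600,600),interpolation=cv2.INTER_CUBIC))
E
```

```text
{'t': 15.35, 'phi': -175.891, 'mx': -0.0249, 'j6': -173.8663, 'v6': 0.0241, 'e6': 0.0495, 'f': [np.float64(1.4), np.float64(2.6), np.float64(0.6)], 'w': 38.925, 'dp': [np.float64(0.1), np.float64(-0.9), np.float64(1.7)], 'tilt': 0.5228}
```

View pics/z4.png

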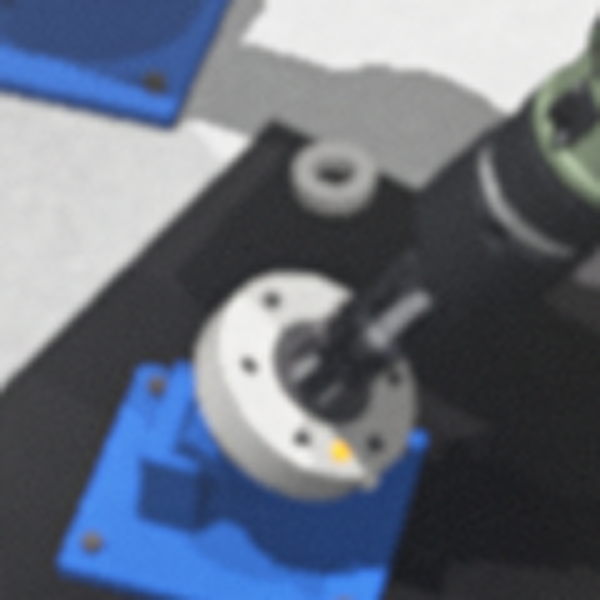

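The yellow dot is now at (342,450) in the crop, about 128° round from its start. That matches the net hand turn (+48° then -176°), so the grip did not slip. After release at phi 49° the tool alone showed almost no torque, so the sine comes from the rotor. The arm is at rest, so I'm handing in.

```bash
python3 -c "
from workcell import *
s=state();print(s['time_s'],s['qvel'].round(2),s['width']);print(sign_off())"
```

```text
15.4 [-0.01 -0.07 -0.03 -0.01 -0.03 -0.08] 38.698991314971835
the job is handed in; nothing more can be done
None
```

I turned the rotor's heavy side to the lowest point of the disc, within about 1° to 4° by the torque fits, and handed in at 15.4 s. The gripper was still holding the knob, with the arm at rest. Hand-in reported no verdict, and I had no direct reading of the contact with the shoe.

- **Finding the heavy side:** I swept the knob by hand through about 285°, going both ways over part of it. Joint 6 torque and the wrist moment both fitted a pull of about 0.145 Nm. They put the lowest point at tool angles of -177.1° and -175.7°. The rotor is held at -175.9°, well inside the ±17° allowed.
- **Last checks:** All joint speeds were under 0.1°/s and the opening was 38.7 mm on the 40 mm knob. The force on the tool was about 3 N. The yellow dot's new place looked right for the 128° net turn, so there was no sign of slip.
- **First grip off-centre:** It was about 9 mm off, because the orange mark on the knob's end is not at its centre. I opened, recentred and gripped again, and used only readings from after that.
- **What disagreed:**
    - The wrist moment was noisy (0.03 Nm rms).
    - The drag-like part of the joint 6 torque had an unexpected sign and size. Averaging forward and backward turns cancels it, so it did not affect the angle.
    - I checked the tool's own torque only from two readings with the gripper open, not with a full empty sweep.
- **Bystanders:** I kept the path clear of the valve, white block, crate and bearing ring and saw no contact forces near them. I did not re-measure their positions.

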